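# Dress the fine stone on the rotary stand

### The job

Turn the rotary stone stand by its red post one click anticlockwise (seen from above), so that the white fine stone clicks in facing the robot over the brass pointer; then pick up the blue-handled truing plate by its handle, lay it lengthways and centred on the sloping white stone, tilted to lie flush on it, and press until the spring-mounted stone has sunk about halfway. Finish while still gripping the plate and holding it pressed there, with the stone not bottomed out, and leave the other things on the table where they are.

Things in the scene. Friction and masses are not known exactly. Their poses are not given: they have to be found in the camera images.
- turret (a joint): angle of the wooden turntable (330 mm across, top 36 mm above the table), rad; grows anticlockwise seen from above. Starts at 0; detents at 0, 1.571 and 3.142. It resists with up to 0.8 N m, is neutral at halfway (0.785), then pulls itself on into the next detent. Four sloping stones: grey at the brass pointer at the start, white on the robot's left, green far, red-brown right.
- turret_axis (a point): point on the vertical axis of the turntable, at its top face (36 mm above the table); its axes turn with the turntable: -x points out to the grey stone, +y out to the white stone.
- post (a point): red-capped upright round post on the turntable between the grey and white stones, 150 mm from the axis; red cap 18 mm thick, from 90 mm to its top 120 mm above the table, 16 mm thick below; this point is on its axis, 105 mm above the table. One click carries it from front left across the front to front right.
- stone_face (a point): centre of the top face of the white stone (100 x 60 mm, 22 mm thick), about 113 mm above the table, 105 mm from the stand's axis. x runs up the slope along the 100 mm length, towards the stand's axis; y along the width; z is the outward normal. The face slopes down and outward by 14 to 29 degrees, set afresh each time and locked by stiff friction.
- finestone (a joint): how far the white stone has been pushed into its sprung cradle along its normal, m: 0 free, 0.012 bottomed out. It starts to move at about 4.5 N and then sinks 1 mm for every 1.2 N more (about 12 N at halfway).
- plate: truing plate, 175 to 325 g: aluminium plate 80 mm (its x) by 50 mm (its y), 8 mm thick, with a blue bar handle on top, 60 mm along x, 18 mm wide in y, from 8 to 42 mm above the underside. Origin at the centre of the underside, z up through the handle. Starts flat on the table, at one of four places left or right of the stand.
- yellow_stone: bystander: loose yellow stone block 100 x 45 x 25 mm, origin under its centre
- green_stone: bystander: loose green stone block 95 x 45 x 22 mm, origin under its centre
- wood_block: bystander: loose dark wooden block 90 x 40 x 25 mm, origin under its centre
- spray_bottle: bystander: clear bottle with a white cap, 56 mm across, 140 mm tall, origin under its centre
- timer: bystander: red timer box 30 x 70 x 60 mm, origin under its centre
There are look-alikes about, which are no part of the job. What is shaped like the plate but brown, green or turquoise is not meant.

How it is judged:
On the way, in this order (a step that is already met when the one before it is completed fails the run):
1. the stand is turned one click: the white stone faces the robot (value of joint turret between 1.4808 and 1.6608 rad), for 0.3 s.
2. the plate is lifted off the table in the gripper (height (world z) of plate above 0.06 m and contact force between the fingers and plate above 1 N), for 0.2 s.
At the end, for the whole second after the job is handed in: Stand at its second detent (0.09 rad); plate handle up on the white stone, flush (0.045 rad, 3 mm), lengthways (0.15 rad), centred within 14 mm along and 10 mm across; gripped (over 2 N), at rest, the stone sunk 2.5 to 10.5 mm and its slope over 0.19 rad (all of step 1 and angle between the z axis of plate and the z axis of stone_face, either way round below 0.045 rad and angle between the x axis of plate and the x axis of stone_face, either way round below 0.15 rad and x of plate in the frame of stone_face between -0.014 and 0.014 m and y of plate in the frame of stone_face between -0.01 and 0.01 m and z of plate in the frame of stone_face between -0.003 and 0.003 m and angle between plate's own z axis and vertical below 0.8 rad and angle between stone_face's own z axis and vertical above 0.19 rad and value of joint finestone between 0.0025 and 0.0105 m and contact force between the fingers and plate above 2 N and linear speed of plate below 0.01 m/s); the arm keeps its last pose, push and grip.
It fails at once if a bystander is knocked over or moved by more than 4 cm (distance of any of yellow_stone, green_stone, wood_block, spray_bottle, timer from where it was at the start of the episode above 0.04 m or angle between any of yellow_stone, green_stone, wood_block, spray_bottle, timer's own z axis and vertical above 0.6 rad).
It also fails if it takes over 64 s, if anything falls off the work surface, if the arm or the gripper's body presses on something with over 40 N, if the wrist force passes 120 N, or if a joint passes its speed limit or range.

### The arm

A 6-joint arm with a two-finger parallel gripper is mounted at the origin on the work surface. World frame = base frame: x ahead of the robot, y to its left, z up, the work surface at z = 0. Lengths are in m, angles in rad, forces in N, time in s.
With the tool pointing down it reaches from about 0.2 to 0.875 m from the base axis. Payload 3.4 kg.
Tool frame: the origin (TCP) lies on the mounting face of the last link; the fingertips stand 199 mm ahead of it and the grasp point (between the pads) lies 180 mm ahead of it (bot.hold_point_z is the distance from the TCP to the grasp point, in m); z points along the fingers, y is the direction in which the jaws open and shut (so a half turn about z gives the same grasp; the last joint's range is limited). The gripper opens to 94 mm and grips with 3 to 60 N. Pads are 16 mm wide; open, the fingers measure 119 mm over their backs; the gripper's body (75 mm by 177 mm) begins 78 mm behind the grasp point.
Start: joints at [1.101, 0.276, 1.505, -0, 1.361, -0.121], TCP at [0.197, 0.54, 0.405] pointing down, gripper open.
Joint ranges: [-2.89, 2.89], [-0.75, 2.08], [0.22, 2.7], [-1.18, 4.32], [0.11, 2.71], [-2.7, 2.7]. Speed limits (rad/s): [2.57, 2.57, 3.14, 3.14, 3.14, 3.14].

### API

Orientations are given as a unit quaternion [x, y, z, w].
In Python, from rig import bot gives the robot as it stands.
- The arm moves only by the tool play_rows, never from a script. Its argument "plan" is a list that holds one entry, the list of rows, each a list of 7 numbers: the turn, a rotation vector about the world's x, y, z in rad, then the shift along the world's x, y, z in m, then the finger opening in m, from 0 to 0.094. In form: [[[ax, ay, az, dx, dy, dz, claw], ...]]. A call has 1 to 20 rows; each row shifts and turns the commanded pose from where the row before left it; what a row does not reach is not made up. A row lasts 1/8 s, in which the tool goes at most 62.5 mm and 10.7 degrees, less where a joint would pass 70% of its speed; a pose out of reach is approached as far as the arm can. A call with a gripper value outside its range is refused whole. The fingers move at their own pace and stop on an object; "squeeze" is the grip in N (left out, the last holds). Time passes only in rows, so rows that do not move let the fingers close. It gives the time, the measured TCP pose, the force and the opening at its end, in the units of the state.
- bot.get_obs(): the state, without advancing time (a new reading comes with each control period).
- bot.read_camera(name): name is "side" or "top" or "wrist"; returns (picture, depth): 420x560x3 uint8, red, green, blue; 420x560 float32, m along the optical axis (not along the pixel's ray), 0 where there is no reading.
- bot.camera_model(name): a dict with "intrinsics" (3x3 intrinsics, pixels), "view" (4x4, takes a point from world to camera coordinates). Camera axes: x right, y down, z forward; pixel columns grow to the right and rows downward; lengths in m; the calibration is good to about 2 mm. A picture is of the moment at which its call begins: read the wrist's pose just before it. camera_model takes no time and is no camera call; for the wrist camera it gives the pose at the moment of the call.
- bot.hand_in(): hands the job in, once; it reports no verdict.
The state is a dict: "clock": time; "qpos": joint angles; "qvel": joint speeds; "joint_efforts": joint torques, N m; "tool_pos": TCP position; "ee_rot": TCP orientation; "force": force on the tool from outside, world axes, zero at the start; "wrist_torque": the same for the moment, N m; "gripper_width": finger opening in m.
Only numpy, scipy, OpenCV 4.12 (cv2) and the standard library are available. Lean on these libraries where they do the work, as an engineer would, in place of code of your own. Each camera call takes 0.05 s, during which the arm holds its last target.

## Working session

There is one attempt and no reset: what is moved stays moved. The work goes in short steps, Python scripts to look and compute and a tool call to move; the robot and the scene stay as the last step left them, time stands still between calls to the robot, and variables do not carry over. Pictures are saved under pics/ and viewed, and the job is handed in when it is done.

Besides the shell and the picture viewer there is one more tool, called after ">>>" as name([rows], argument=value, ...), one row to a line, values as JSON. play_rows: Moves the arm, as the interface text tells. Its arguments: {"type":"object","properties":{"plan":{"type":"array","items":{"type":"array","items":{"type":"array","items":{"type":"number"}}}},"squeeze":{"type":"number"}},"required":["plan"]}

```bash
ls; mkdir -p pics; python3 - <<'E'
from rig import bot
import cv2,numpy as np
print(bot.get_obs())
for n in ["side","top","wrist"]:
    m=bot.camera_model(n); print(n,np.round(m["intrinsics"],1).tolist(),np.round(m["view"],3).tolist())
    p,d=bot.read_camera(n); cv2.imwrite(f"pics/{n}0.png",p[:,:,::-1]); np.save(f"pics/{n}0_d.npy",d)
E
```

```text
pics
{'clock': 0.0, 'qpos': array([ 1.10101437e+00,  2.76566287e-01,  1.50614901e+00,  1.06358731e-05,
        1.36069873e+00, -1.21009473e-01]), 'qvel': array([-0.00021977, -0.00209553, -0.00038623,  0.00022448, -0.00098847,
        0.0010915 ]), 'joint_efforts': array([ 1.40982269e-03, -4.04574215e+01, -2.37229264e+01,  7.01844064e-02,
        3.43745865e-02, -1.53567776e-04]), 'tool_pos': array([0.19640862, 0.54017553, 0.40381447]), 'ee_rot': array([ 1.73504747e-01,  9.84832612e-01, -8.69727990e-04, -2.70092356e-04]), 'force': array([1.39323934, 0.99575254, 0.11540743]), 'wrist_torque': array([ 0.00461387, -0.04050473, -0.01572403]), 'gripper_width': 0.0937348375869236}
side [[497.1, 0.0, 276.2], [0.0, 497.1, 202.7], [0.0, 0.0, 1.0]] [[-0.727, -0.686, 0.017, 0.31], [-0.374, 0.375, -0.849, 0.25], [0.576, -0.624, -0.529, 1.532], [0.0, 0.0, 0.0, 1.0]]
top [[416.8, 0.0, 283.3], [0.0, 416.8, 202.8], [0.0, 0.0, 1.0]] [[-0.007, -1.0, 0.02, -0.026], [-0.99, 0.004, -0.144, 0.425], [0.144, -0.021, -0.989, 1.146], [0.0, 0.0, 0.0, 1.0]]
wrist [[298.6, 0.0, 276.4], [0.0, 298.6, 208.0], [0.0, 0.0, 1.0]] [[0.341, 0.94, -0.002, -0.574], [0.913, -0.331, 0.237, -0.025], [0.222, -0.083, -0.972, 0.39], [0.0, 0.0, 0.0, 1.0]]
```

View pics/side0.png

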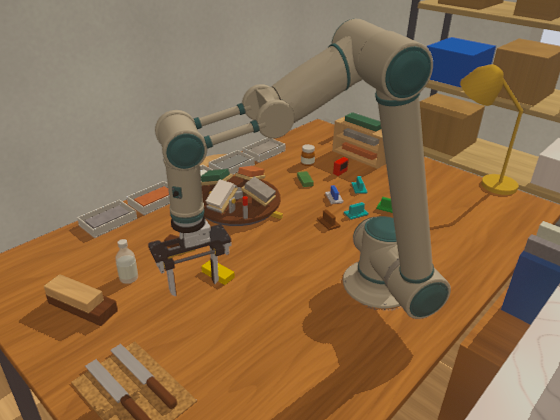

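View pics/top0.png

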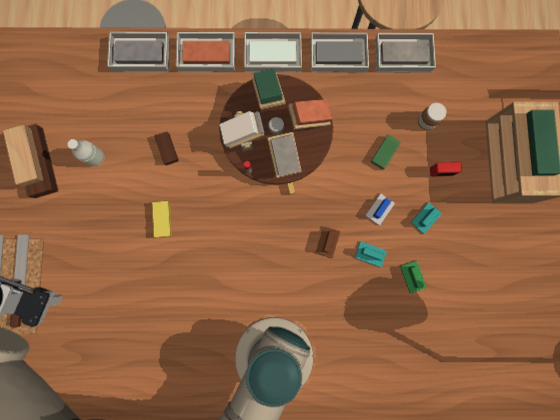

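View pics/wrist0.png

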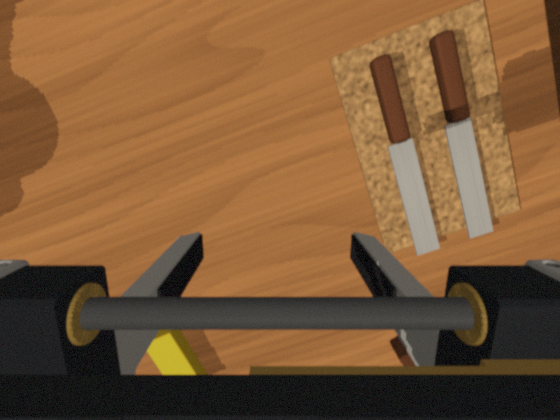

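The top view shows the blue plate at (380,209), the red post at (247,165), the turntable centred near (276,130) and the brass pointer at (291,187). The nearest look-alikes are brown at (328,242) and turquoise at (371,254).

```bash
cat > h.py <<'E'
import numpy as np,cv2
from rig import bot
def grab(n,tag=None):
    m=bot.camera_model(n); p,d=bot.read_camera(n)
    if tag: cv2.imwrite(f"pics/{tag}.png",p[:,:,::-1])
    return p,d,m
def ray(m,uv,z):
    K=m["intrinsics"];V=np.array(m["view"]);R=V[:3,:3];c=-R.T@V[:3,3]
    d=R.T@np.linalg.inv(K)@np.array([uv[0],uv[1],1.]); return c+d*(z-c[2])/d[2]
def cloud(m,d,mask):
    K=m["intrinsics"];V=np.array(m["view"]);R=V[:3,:3]
    v,u=np.nonzero(mask&(d>0));z=d[v,u]
    pc=np.stack([(u-K[0,2])*z/K[0,0],(v-K[1,2])*z/K[1,1],z],1)
    return (pc-V[:3,3])@R
def proj(m,P):
    V=np.array(m["view"]);q=V[:3,:3]@np.asarray(P)+V[:3,3];q=m["intrinsics"]@q;return q[:2]/q[2]
E
python3 - <<'E'
from h import *
p,d,m=grab("top","top1")
hsv=cv2.cvtColor(p,cv2.COLOR_RGB2HSV);H,S,Vv=cv2.split(hsv)
red=((H<6)|(H>174))&(S>180)&(Vv>120); red[:140]=0;red[185:]=0;red[:,:230]=0;red[:,265:]=0
P=cloud(m,d,red); print("post",red.sum(),P.mean(0),P.max(0)); 
v,u=np.nonzero(red);print(u.mean(),v.mean(),ray(m,(u.mean(),v.mean()),.115))
blue=(H>105)&(H<130)&(S>120); P=cloud(m,d,blue);print("blue",blue.sum(),P.mean(0),P.max(0))
v,u=np.nonzero(blue);print(u.min(),u.max(),v.min(),v.max())
# handle top
t=P[P[:,2]>.034]; print(len(t)); r=cv2.minAreaRect((t[:,:2]*1000).astype(np.float32));print(r)
# plate: white low-sat around
w=((S<70)&(Vv>110))|blue; w[:185]=0;w[235:]=0;w[:,:355]=0;w[:,405:]=0
v,u=np.nonzero(w); pts=np.array([ray(m,(a,b),.008)[:2] for a,b in zip(u,v)]);print(w.sum(),cv2.minAreaRect((pts*1000).astype(np.float32)))
ww=w&~blue;P2=cloud(m,d,ww);print(P2.mean(0))
# turntable by depth
Q=cloud(m,d,np.ones_like(blue)).reshape(-1,3)
s=Q[(abs(Q[:,2]-.036)<.008)&(Q[:,0]>.3)&(Q[:,0]<.8)&(abs(Q[:,1])<.25)]
print(len(s),s.min(0),s.max(0)); print(cv2.minEnclosingCircle((s[:,:2]*1000).astype(np.float32)))
cv2.imwrite("pics/crop1.png",cv2.resize(p[60:300,190:470,::-1],None,fx=2.8,fy=2.5,interpolation=cv2.INTER_CUBIC))
E
```

```text
post 38 [0.51623767 0.06906499 0.11898089] [0.52465261 0.07672833 0.12431223]
246.78947368421052 163.89473684210526 [0.51720423 0.06933806 0.115     ]
blue 144 [ 0.40708263 -0.30471626  0.03946493] [ 0.43294878 -0.28535297  0.04662866]
373 390 199 217
127
((408.98516845703125, -306.5280456542969), (16.98137092590332, 57.0587158203125), 53.91795349121094)
454 ((409.0605773925781, -307.40911865234375), (50.87225341796875, 81.20071411132812), 54.87822341918945)
[ 0.40730325 -0.30523311  0.00772718]
5404 [ 0.30193661 -0.17196856  0.0280692 ] [0.79999138 0.15608601 0.04386809]
((546.4760131835938, -47.491031646728516), 268.7590637207031)
```

View pics/crop1.png

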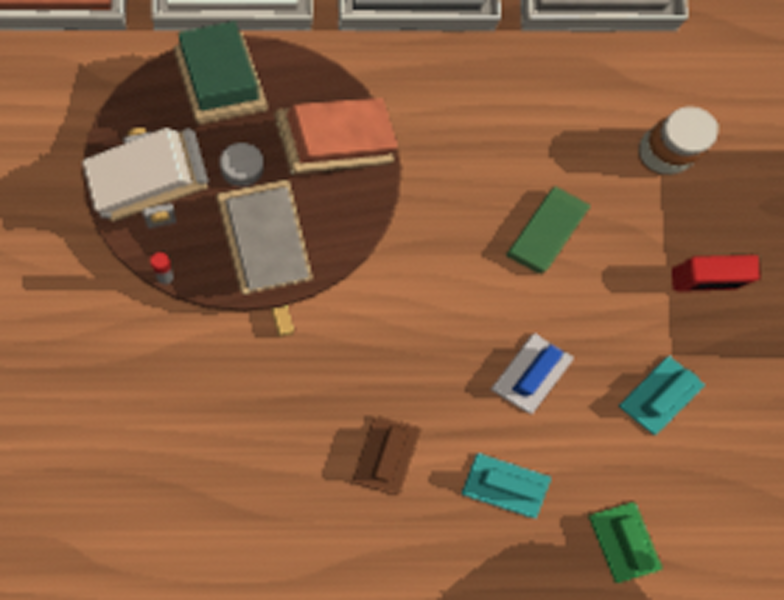

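```bash
python3 - <<'E'
from h import *
p,d,m=grab("top")
a,b=ray(m,(276,130),.036)[:2];print(a,b)
hsv=cv2.cvtColor(p,cv2.COLOR_RGB2HSV);H,S,Vv=cv2.split(hsv)
Q=cloud(m,d,np.ones(H.shape,bool))
s=Q[(abs(Q[:,2]-.036)<.006)&(np.hypot(Q[:,0]-a,Q[:,1]-b)<.19)]
print(len(s)); r=cv2.minEnclosingCircle((s[:,:2]*1000).astype(np.float32)); print(r)
e=cv2.convexHull((s[:,:2]*1000).astype(np.float32)); 
h=e[:,0]; A=np.c_[2*h,np.ones(len(h))]; x=np.linalg.lstsq(A,(h**2).sum(1),rcond=None)[0]; print(x[:2],np.sqrt(x[2]+x[0]**2+x[1]**2))
c=np.array([x[0],x[1]])/1000
po=np.array([.517,.0693]); v=po-c; print("post r,ang",np.linalg.norm(v),np.degrees(np.arctan2(v[1],v[0])))
# brass pointer
y=(H>15)&(H<32)&(S>110)&(Vv>150); y[:180]=0;y[200:]=0;y[:,:280]=0;y[:,300:]=0
vv,u=np.nonzero(y);print(u.mean(),vv.mean(),ray(m,(u.mean(),vv.mean()),.01))
# hub
# white stone face plane
w=(S<60)&(Vv>150);w[:105]=0;w[155:]=0;w[:,:215]=0;w[:,262:]=0
W=cloud(m,d,w);W=W[W[:,2]>.08];cen=W.mean(0);U,Sg,Vt=np.linalg.svd(W-cen);n=Vt[2]*np.sign(Vt[2][2]);print(len(W),cen,n,np.degrees(np.arccos(n[2])),np.degrees(np.arctan2(n[1],n[0])))
g=(S<60)&(Vv>90);g[:132]=0;g[182:]=0;g[:,:268]=0;g[:,:]&=True;g[:,302:]=0
W=cloud(m,d,g);W=W[W[:,2]>.07];cen=W.mean(0);print("grey",cen, np.degrees(np.arctan2(*(cen[:2]-c)[::-1])))
E
```

```text
0.6363390945766052 -0.00890183593608808
5275
((645.6686401367188, -8.998421669006348), 165.3821563720703)
[644.98166564  -9.26154596] 163.9942305643783
post r,ang 0.1501706470807413 148.4563166439744
290.9074074074074 187.5185185185185 [ 0.4723863 -0.0512953  0.01     ]
777 [0.61922942 0.09246242 0.11234338] [-0.13772021  0.40964313  0.90179025] 25.60560549627159 108.58241734928772
grey [ 0.54319078 -0.03249316  0.10897011] -167.14365590019398
```

>>> play_rows([
  [[0, 0, -0.031, 0.0229, -0.0336, 0, 0.05], [0, 0, -0.031, 0.0229, -0.0336, 0, 0.05], [0, 0, -0.031, 0.0229, -0.0336, 0, 0.05], [0, 0, -0.031, 0.0229, -0.0336, 0, 0.05], [0, 0, -0.031, 0.0229, -0.0336, 0, 0.05], [0, 0, -0.031, 0.0229, -0.0336, 0, 0.05], [0, 0, -0.031, 0.0229, -0.0336, 0, 0.05], [0, 0, -0.031, 0.0229, -0.0336, 0, 0.05], [0, 0, -0.031, 0.0229, -0.0336, 0, 0.05], [0, 0, -0.031, 0.0229, -0.0336, 0, 0.05], [0, 0, -0.031, 0.0229, -0.0336, 0, 0.05], [0, 0, -0.031, 0.0229, -0.0336, 0, 0.05], [0, 0, -0.031, 0.0229, -0.0336, 0, 0.05], [0, 0, -0.031, 0.0229, -0.0336, 0, 0.05], [0, 0, 0, 0, 0, 0, 0.05]],
], squeeze=20)

```text
clock: 2.12
tool_pos: [0.5185, 0.068, 0.4043]
ee_rot: [0.383, 0.924, -0.0, 0.0]
force: [-0.7, 0.2, 0.4]
gripper_width: 0.0503
```

>>> play_rows([
  [[0, 0, 0, 0, 0, -0.03, 0.05], [0, 0, 0, 0, 0, -0.03, 0.05], [0, 0, 0, 0, 0, -0.03, 0.05], [0, 0, 0, -0.001, 0.001, -0.028, 0.05], [0, 0, 0, 0, 0, 0, 0.02], [0, 0, 0, 0, 0, 0, 0.01], [0, 0, 0, 0, 0, 0, 0.01], [0, 0, 0, 0, 0, 0, 0.01]],
])

```text
clock: 3.12
tool_pos: [0.5162, 0.071, 0.2879]
ee_rot: [0.381, 0.924, 0.0, 0.001]
force: [-1.1, -0.4, 3.5]
gripper_width: 0.0178
```

```bash
python3 - <<'E'
from h import *
p,d,m=grab("side","side2"); cv2.imwrite("pics/side2c.png",cv2.resize(p[140:290,150:350,::-1],None,fx=4,fy=4))
E
```

```text
(no output)
```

View pics/side2c.png

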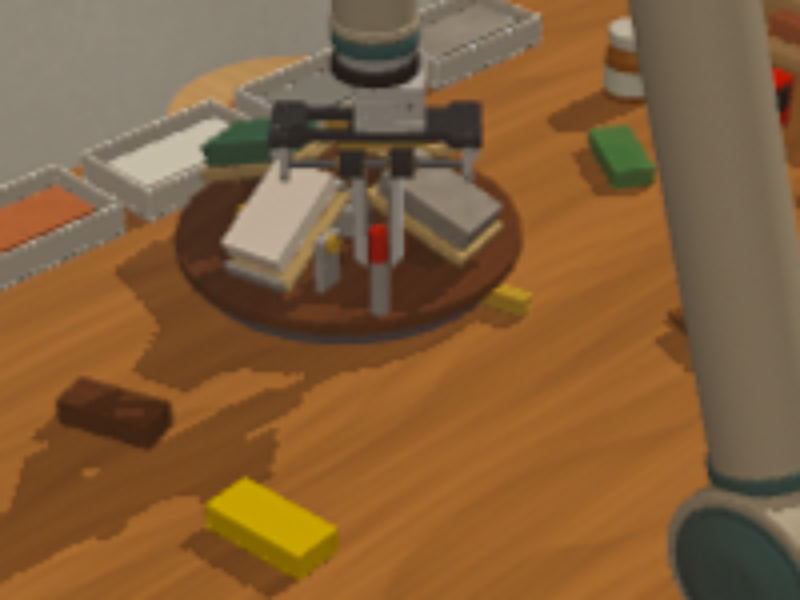

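```bash
python3 - <<'E'
import numpy as np
a=np.radians(148.5+np.linspace(0,90,16));x=.645+.15*np.cos(a);y=-.009+.15*np.sin(a)
for i in range(15): print(f"[0,0,0.093,{x[i+1]-x[i]:.4f},{y[i+1]-y[i]:.4f},0,0.01]",end=",")
print(x[-1],y[-1])
E
```

```text
[0,0,0.093,-0.0075,-0.0138,0,0.01],[0,0,0.093,-0.0060,-0.0145,0,0.01],[0,0,0.093,-0.0045,-0.0151,0,0.01],[0,0,0.093,-0.0029,-0.0154,0,0.01],[0,0,0.093,-0.0012,-0.0157,0,0.01],[0,0,0.093,0.0004,-0.0157,0,0.01],[0,0,0.093,0.0020,-0.0156,0,0.01],[0,0,0.093,0.0037,-0.0153,0,0.01],[0,0,0.093,0.0052,-0.0148,0,0.01],[0,0,0.093,0.0068,-0.0142,0,0.01],[0,0,0.093,0.0082,-0.0134,0,0.01],[0,0,0.093,0.0096,-0.0125,0,0.01],[0,0,0.093,0.0108,-0.0114,0,0.01],[0,0,0.093,0.0119,-0.0102,0,0.01],[0,0,0.093,0.0129,-0.0089,0,0.01],0.5666252152926077 -0.13689602465311387
```

>>> play_rows([
  [[0, 0, 0.093, -0.0075, -0.0138, 0, 0.01], [0, 0, 0.093, -0.006, -0.0145, 0, 0.01], [0, 0, 0.093, -0.0045, -0.0151, 0, 0.01], [0, 0, 0.093, -0.0029, -0.0154, 0, 0.01], [0, 0, 0.093, -0.0012, -0.0157, 0, 0.01], [0, 0, 0.093, 0.0004, -0.0157, 0, 0.01], [0, 0, 0.093, 0.002, -0.0156, 0, 0.01], [0, 0, 0.093, 0.0037, -0.0153, 0, 0.01], [0, 0, 0.093, 0.0052, -0.0148, 0, 0.01], [0, 0, 0.093, 0.0068, -0.0142, 0, 0.01], [0, 0, 0.093, 0.0082, -0.0134, 0, 0.01], [0, 0, 0.093, 0.0096, -0.0125, 0, 0.01], [0, 0, 0.093, 0.0108, -0.0114, 0, 0.01], [0, 0, 0.093, 0.0119, -0.0102, 0, 0.01], [0, 0, 0.093, 0.0129, -0.0089, 0, 0.01], [0, 0, 0, 0, 0, 0, 0.01], [0, 0, 0, 0, 0, 0, 0.01]],
])

```text
clock: 5.3
tool_pos: [0.5654, -0.1365, 0.2877]
ee_rot: [-0.301, 0.954, -0.001, -0.0]
force: [-2.5, -2.8, 5.5]
gripper_width: 0.0176
```

>>> play_rows([
  [[0, 0, 0, 0, 0, 0, 0.05], [0, 0, 0, 0, 0, 0, 0.05], [0, 0, 0, 0, 0, 0, 0.05], [0, 0, 0, 0, 0, 0.035, 0.05], [0, 0, 0, 0, 0, 0.035, 0.05], [0, 0, 0, 0, 0, 0.03, 0.05], [0, 0, -0.124, -0.0157, -0.017, 0, 0.06], [0, 0, -0.124, -0.0157, -0.017, 0, 0.06], [0, 0, -0.124, -0.0157, -0.017, 0, 0.06], [0, 0, -0.124, -0.0157, -0.017, 0, 0.06], [0, 0, -0.124, -0.0157, -0.017, 0, 0.06], [0, 0, -0.124, -0.0157, -0.017, 0, 0.06], [0, 0, -0.124, -0.0157, -0.017, 0, 0.06], [0, 0, -0.124, -0.0157, -0.017, 0, 0.06], [0, 0, -0.124, -0.0157, -0.017, 0, 0.06], [0, 0, -0.124, -0.0157, -0.017, 0, 0.06], [0, 0, 0, 0, 0, 0, 0.06]],
])

```text
clock: 7.42
tool_pos: [0.408, -0.3061, 0.3866]
ee_rot: [0.309, 0.951, 0.0, -0.0]
force: [-0.4, 0.6, 0.3]
gripper_width: 0.06
```

```bash
python3 - <<'E'
from h import *
p,d,m=grab("top","top3"); cv2.imwrite("pics/top3c.png",cv2.resize(p[60:300,190:470,::-1],None,fx=2.8,fy=2.5,interpolation=cv2.INTER_CUBIC))
hsv=cv2.cvtColor(p,cv2.COLOR_RGB2HSV);H,S,Vv=cv2.split(hsv)
red=((H<6)|(H>174))&(S>180)&(Vv>120); red[:90]=0;red[190:]=0;red[:,:240]=0;red[:,335:]=0
P=cloud(m,d,red);P=P[P[:,2]>.095];v,u=np.nonzero(red);print(len(P),u.mean(),v.mean(),P.mean(0) if len(P) else 0)
p,d,m=grab("wrist","wrist3")
hsv=cv2.cvtColor(p,cv2.COLOR_RGB2HSV);H,S,Vv=cv2.split(hsv)
blue=(H>105)&(H<130)&(S>120); P=cloud(m,d,blue);t=P[abs(P[:,2]-.042)<.006]
print(blue.sum(),len(t),P.mean(0));print(cv2.minAreaRect((t[:,:2]*1000).astype(np.float32)))
print(bot.get_obs()["tool_pos"],bot.get_obs()["force"])
E
```

```text
33 324.3333333333333 145.63636363636363 [ 0.56551046 -0.13727549  0.11955846]
815 717 [ 0.40477682 -0.30634122  0.06583085]
((453.8212585449219, -376.6221923828125), (32.28278732299805, 223.67813110351562), 34.242366790771484)
[ 0.40876792 -0.30519915  0.38659687] [-0.44252667 -0.19529171 -0.13447306]
```

View pics/top3c.png

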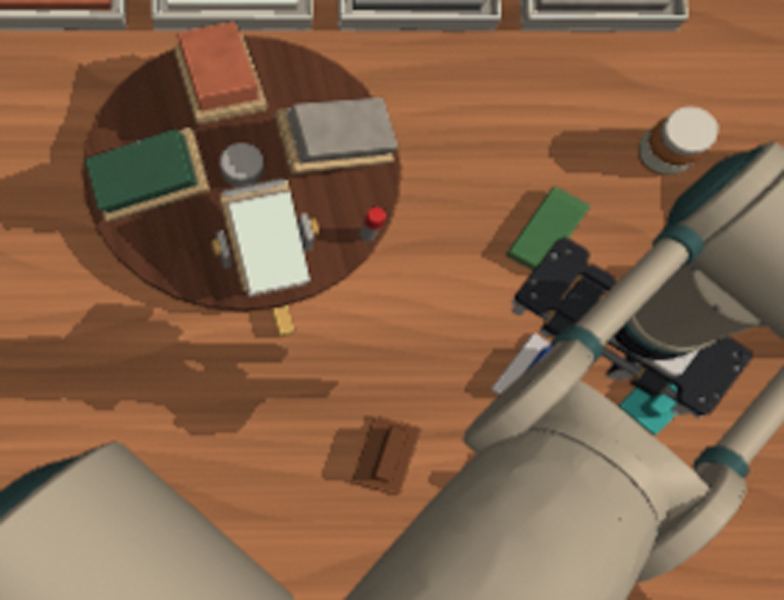

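View pics/wrist3.png

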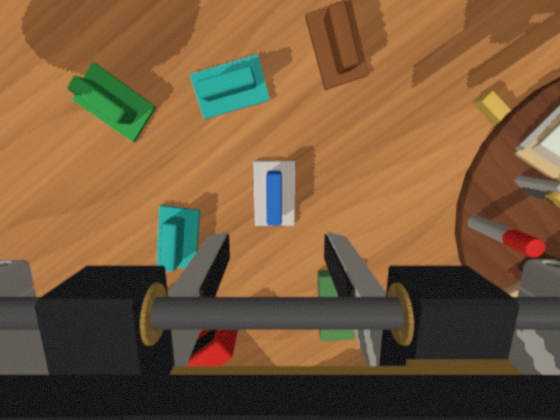

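```bash
python3 - <<'E'
from h import *
p,d,m=grab("wrist")
hsv=cv2.cvtColor(p,cv2.COLOR_RGB2HSV);H,S,Vv=cv2.split(hsv)
blue=(H>105)&(H<130)&(S>120); blue[:,:255]=0;blue[:,295:]=0;blue[235:]=0
P=cloud(m,d,blue);t=P[abs(P[:,2]-.042)<.004]
print(blue.sum(),len(t),P.max(0));print(cv2.minAreaRect((t[:,:2]*1000).astype(np.float32)))
w=((S<60)&(Vv>110))|blue;w[:150]=0;w[232:]=0;w[:,:245]=0;w[:,305:]=0
v,u=np.nonzero(w);pts=np.array([ray(m,(a,b),.008)[:2] for a,b in zip(u,v)]);print(w.sum(),cv2.minAreaRect((pts*1000).astype(np.float32)))
p,d,m=grab("top")
hsv=cv2.cvtColor(p,cv2.COLOR_RGB2HSV);H,S,Vv=cv2.split(hsv)
w=((S<70)&(Vv>170)).astype(np.uint8)
w[:125]=0;w[180:]=0;w[:,:265]=0;w[:,305:]=0
n,l,st,ce=cv2.connectedComponentsWithStats(w);k=1+st[1:,4].argmax();w=l==k;print(st[k],ce[k])
we=cv2.erode(w.astype(np.uint8),np.ones((3,3)))>0
W=cloud(m,d,we);c=W.mean(0)
for _ in range(3):
    U,s,Vt=np.linalg.svd(W-W.mean(0),full_matrices=False);n=Vt[2]*np.sign(Vt[2][2]);r=(W-W.mean(0))@n;print(len(W),r.std());W=W[abs(r)<2.5*r.std()]
print(W.mean(0),n,"slope",np.degrees(np.arccos(n[2])),"az",np.degrees(np.arctan2(n[1],n[0])))
c=W.mean(0)
# in-plane rectangle from full mask rays with plane
K=m["intrinsics"];V=np.array(m["view"]);R=V[:3,:3];o=-R.T@V[:3,3]
v,u=np.nonzero(w);D=(R.T@np.linalg.inv(K)@np.stack([u,v,np.ones(len(u))])).T
X=o+D*(((c-o)@n)/(D@n))[:,None]
ex=np.array([np.cos(np.radians(13.5)),np.sin(np.radians(13.5)),0]);ex-=n*(ex@n);ex/=np.linalg.norm(ex);ey=np.cross(n,ex)
q=np.c_[(X-c)@ex,(X-c)@ey]*1000;r=cv2.minAreaRect(q.astype(np.float32));print(r)
print("centre",c+ex*r[0][0]/1000+ey*r[0][1]/1000)
E
```

```text
747 720 [ 0.43406486 -0.28576191  0.04362116]
((407.33148193359375, -308.2958068847656), (15.46689224243164, 58.01633834838867), 54.26384735107422)
2535 ((407.59686279296875, -308.25311279296875), (49.47140121459961, 79.39468383789062), 54.11946105957031)
[272 137  28  40 796] [285.8718593  156.33291457]
660 0.0020938990925366647
653 0.0020157743225266145
651 0.001998664741289032
[ 0.53861767 -0.03475253  0.11160018] [-0.45288445 -0.111352    0.88458827] slope 27.799104020598588 az -166.18652919514264
((-1.568359375, 0.22084999084472656), (100.80361938476562, 58.04658508300781), 0.015614504925906658)
centre [ 0.53721659 -0.0348596   0.11086939]
```

>>> play_rows([
  [[0, 0, 0, 0, -0.0025, -0.035, 0.06], [0, 0, 0, 0, 0, -0.035, 0.06], [0, 0, 0, 0, 0, -0.035, 0.06], [0, 0, 0, 0, 0, -0.035, 0.06], [0, 0, 0, 0, 0, -0.02, 0.06], [0, 0, 0, 0, 0, -0.0145, 0.06], [0, 0, 0, 0, 0, 0, 0.04], [0, 0, 0, 0, 0, 0, 0.02], [0, 0, 0, 0, 0, 0, 0.01], [0, 0, 0, 0, 0, 0, 0.01], [0, 0, 0, 0, 0, 0, 0.01]],
], squeeze=50)

```text
clock: 9.0
tool_pos: [0.4086, -0.3082, 0.2127]
ee_rot: [0.309, 0.951, -0.0, 0.0]
force: [-1.3, -0.6, 3.4]
gripper_width: 0.0176
```

>>> play_rows([
  [[0, 0, 0, 0, 0, 0.02, 0.01], [0, 0, 0, 0, 0, 0.035, 0.01], [0, 0, 0, 0, 0, 0.035, 0.01], [0, 0, 0, 0, 0, 0.035, 0.01], [0, 0, 0, 0, 0, 0.035, 0.01], [0, 0, 0, 0, 0, 0.035, 0.01], [0, 0, 0.0717, 0.0158, 0.024, 0, 0.01], [0, 0, 0.0717, 0.0158, 0.024, 0, 0.01], [0, 0, 0.0717, 0.0158, 0.024, 0, 0.01], [0, 0, 0.0717, 0.0158, 0.024, 0, 0.01], [0, 0, 0.0717, 0.0158, 0.024, 0, 0.01], [0, 0, 0.0717, 0.0158, 0.024, 0, 0.01], [0, 0, 0.0717, 0.0158, 0.024, 0, 0.01], [0, 0, 0.0717, 0.0158, 0.024, 0, 0.01], [0, 0, 0.0717, 0.0158, 0.024, 0, 0.01], [0, 0, 0.0717, 0.0158, 0.024, 0, 0.01], [0, 0, 0.0717, 0.0158, 0.024, 0, 0.01], [0, 0, 0.0717, 0.0158, 0.024, 0, 0.01], [0, 0, 0, 0, 0, 0, 0.01]],
])

```text
clock: 11.38
tool_pos: [0.5986, -0.0185, 0.4062]
ee_rot: [-0.117, 0.993, 0.001, -0.001]
force: [0.5, -0.8, -2.1]
gripper_width: 0.0178
```

```bash
python3 - <<'E'
from h import *
o=bot.get_obs();print(o["force"],o["qpos"],o["clock"])
p,d,m=grab("wrist","wrist4");np.savez("pics/w4.npz",p=p,d=d,K=m["intrinsics"],V=m["view"])
E
```

```text
[ 0.45930724 -0.82893949 -2.07309498] [-1.47314038e-01  3.11592360e-01  1.44920309e+00  7.40478089e-04
  1.38231512e+00 -1.95304105e+00] 11.375
```

View pics/wrist4.png

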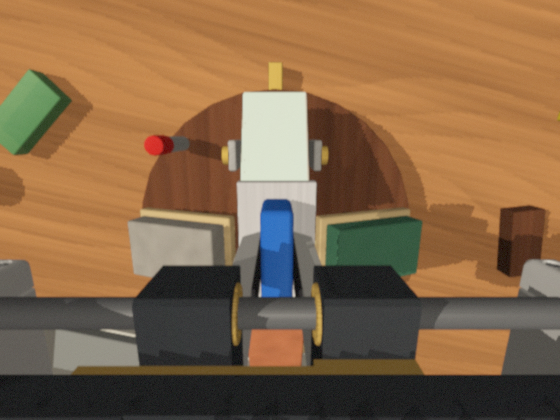

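The white stone is fully in front of the held plate at (275,137). The plate, with its blue handle at (277,250), is held straight.

```bash
python3 - <<'E'
from h import *
z=np.load("pics/w4.npz");p,d=z["p"],z["d"];m={"intrinsics":z["K"],"view":z["V"]}
hsv=cv2.cvtColor(p,cv2.COLOR_RGB2HSV);H,S,Vv=cv2.split(hsv)
def fit(mask,name,er=3):
    we=cv2.erode(mask.astype(np.uint8),np.ones((er,er)))>0
    W=cloud(m,d,we)
    for _ in range(4):
        U,s,Vt=np.linalg.svd(W-W.mean(0),full_matrices=False);n=Vt[2]*np.sign(Vt[2][2]);r=(W-W.mean(0))@n;W=W[abs(r)<2.5*r.std()+1e-4]
    print(name,len(W),r.std(),W.mean(0),n,"slope",np.degrees(np.arccos(n[2])),"az",np.degrees(np.arctan2(n[1],n[0])))
    return W.mean(0),n
print(hsv[137,275],hsv[190,250],hsv[190,300])
w=(S<60)&(Vv>150);w[:85]=0;w[179:]=0;w[:,:230]=0;w[:,325:]=0
n_,l,st,ce=cv2.connectedComponentsWithStats(w.astype(np.uint8));k=1+st[1:,4].argmax();w=l==k;print(st[k])
c,n=fit(w,"stone")
K=m["intrinsics"];V=m["view"];R=V[:3,:3];o=-R.T@V[:3,3]
v,u=np.nonzero(w);D=(R.T@np.linalg.inv(K)@np.stack([u,v,np.ones(len(u))])).T
X=o+D*(((c-o)@n)/(D@n))[:,None]
ex=np.array([np.cos(np.radians(13.5)),np.sin(np.radians(13.5)),0]);ex-=n*(ex@n);ex/=np.linalg.norm(ex);ey=np.cross(n,ex)
q=np.c_[(X-c)@ex,(X-c)@ey]*1000;r=cv2.minAreaRect(q.astype(np.float32));print(r,"ctr",c+ex*r[0][0]/1000+ey*r[0][1]/1000)
# table check
t=np.zeros(w.shape,bool);t[10:50,40:520]=1;fit(t,"table",1)
# turntable
t=(Vv<90)&(S>90);t[100:205]&=True;t[:100]=0;t[205:]=0;t[:,:150]=0;t[:,400:]=0;fit(t,"turntable")
# plate underside top face (light part rows 184-235)
t=(S<60)&(Vv>110);t[:184]=0;t[235:]=0;t[:,:235]=0;t[:,325:]=0;fit(t,"plate")
b=(H>105)&(H<130)&(S>120);b[:195]=0;b[300:]=0;b[:,:250]=0;b[:,300:]=0
P=cloud(m,d,b);print("handle",P.min(0),P.max(0));fit(b,"handletop")
E
```

```text
[ 39  21 226] [ 18  21 208] [ 16  19 205]
[ 240   92   69   87 5785]
stone 5403 0.0005976210180352346 [ 0.53193225 -0.03613207  0.10841655] [-0.44982898 -0.10919527  0.88641428] slope 27.573931161944415 az -166.35546377879365
((-1.716644287109375, -0.011358261108398438), (85.29095458984375, 60.012855529785156), 0.013383707031607628) ctr [ 0.53045504 -0.03649732  0.10762192]
table 18897 0.0007989501243999702 [ 0.4145715  -0.05836379 -0.00042222] [-1.63853767e-03  2.60133150e-04  9.99998624e-01] slope 0.0950570911163991 az 170.979047037103
turntable 4167 0.0007195837624335276 [0.54559243 0.04434538 0.03544626] [2.47020031e-04 8.93342777e-04 9.99999570e-01] slope 0.05310550616656544 az 74.54323760492696
plate 2543 0.0005986978680506434 [ 0.57375955 -0.02406654  0.20095229] [0.00498297 0.00107393 0.99998701] slope 0.29205966174375736 az 12.162369122703508
handle [ 0.56741642 -0.03275848  0.20675673] [ 0.61951748 -0.00573199  0.31721303]
handletop 2553 0.0007257589269510329 [ 0.59225942 -0.01954722  0.23470418] [-0.00379032 -0.00278773  0.99998893] slope 0.2695832640231877 az -143.6660351572536
```

>>> play_rows([
  [[0.0095, -0.039, 0, -0.0146, -0.0037, -0.0059, 0.01], [0.0095, -0.039, 0, -0.0146, -0.0037, -0.0059, 0.01], [0.0095, -0.039, 0, -0.0146, -0.0037, -0.0059, 0.01], [0.0095, -0.039, 0, -0.0146, -0.0037, -0.0059, 0.01], [0.0095, -0.039, 0, -0.0146, -0.0037, -0.0059, 0.01], [0.0095, -0.039, 0, -0.0146, -0.0037, -0.0059, 0.01], [0.0095, -0.039, 0, -0.0146, -0.0037, -0.0059, 0.01], [0.0095, -0.039, 0, -0.0146, -0.0037, -0.0059, 0.01], [0.0095, -0.039, 0, -0.0146, -0.0037, -0.0059, 0.01], [0.0095, -0.039, 0, -0.0146, -0.0037, -0.0059, 0.01], [0.0095, -0.039, 0, -0.0146, -0.0037, -0.0059, 0.01], [0.0095, -0.039, 0, -0.0146, -0.0037, -0.0059, 0.01], [0, 0, 0, 0, 0, 0, 0.01], [0, 0, 0, 0, 0, 0, 0.01]],
])

```text
clock: 13.18
tool_pos: [0.423, -0.0649, 0.3368]
ee_rot: [-0.112, 0.965, 0.029, 0.237]
force: [0.8, -0.1, -3.0]
gripper_width: 0.0178
```

```bash
cat > chk.py <<'E'
from h import *
from scipy.spatial.transform import Rotation as Ro
n=np.array([-.4505,-.1098,.886]);n/=np.linalg.norm(n);c=np.array([.537,-.035,.111])
ex=np.array([.972,.236,0]);ex-=n*(ex@n);ex/=np.linalg.norm(ex);ey=np.cross(n,ex)
o=bot.get_obs();R=Ro.from_quat(o["ee_rot"]).as_matrix()
print(o["clock"],"tool",o["tool_pos"],"tilt err deg",np.degrees(np.arccos(-R[:,2]@n)),"rot to fix",np.round(np.cross(-R[:,2],n),4))
pl=o["tool_pos"]+.213*R[:,2];e=pl-c;print("plate in stone mm",1000*np.array([e@ex,e@ey,e@n]),"long",np.degrees(np.arccos(abs(R[:,0]@ex))))
f=o["force"];print("f",f,"along n",f@n,"x",f@ex,"y",f@ey)
E
python3 chk.py; python3 - <<'E'
from h import *
p,d,m=grab("wrist","wrist5");np.savez("pics/w5.npz",p=p,d=d,K=m["intrinsics"],V=m["view"])
p,d,m=grab("side"); cv2.imwrite("pics/side5c.png",cv2.resize(p[110:260,150:350,::-1],None,fx=4,fy=4))
E
```

```text
13.175 tool [ 0.4230362  -0.06485025  0.3367519 ] tilt err deg 0.06751158012055315 rot to fix [ 0.001  -0.0004  0.0005]
plate in stone mm [ 0.18818219 -2.2297225  41.63429073] long 0.34529501540040586
f [ 0.75292976 -0.1226672  -2.99236318] along n -2.9769563695897148 x -0.7648386366551456 y -0.2982289695741397
```

View pics/wrist5.png

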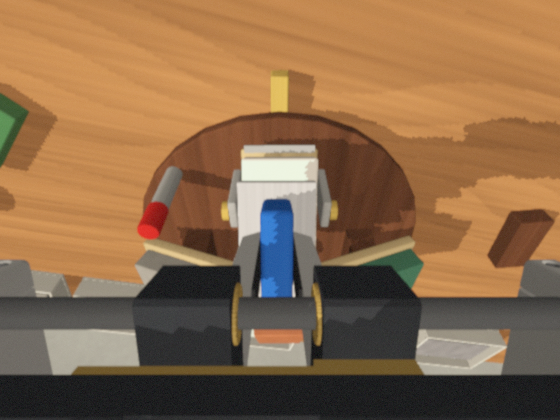

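View pics/side5c.png

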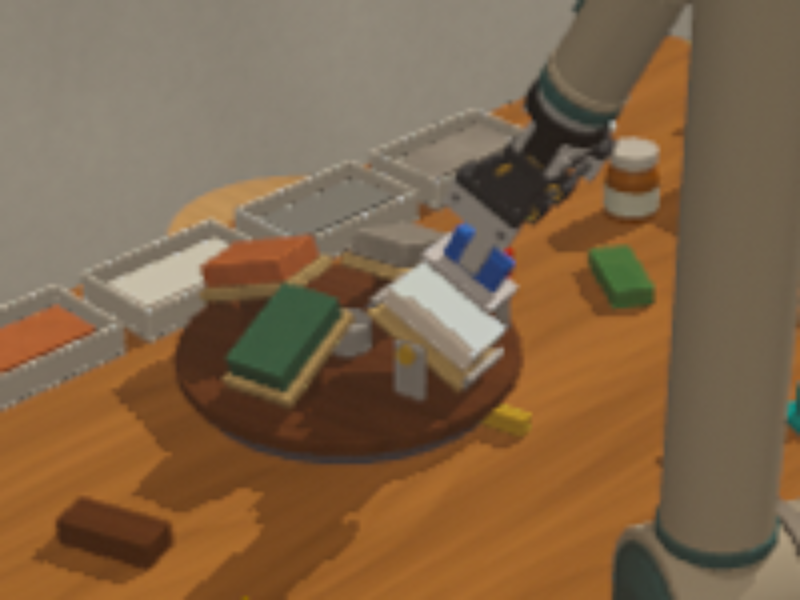

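The plate hovers parallel over the white stone in both views. Next I check its plane and lateral offset numerically.

```bash
python3 - <<'E'
from h import *
z=np.load("pics/w5.npz");p,d=z["p"],z["d"];m={"intrinsics":z["K"],"view":z["V"]}
hsv=cv2.cvtColor(p,cv2.COLOR_RGB2HSV);H,S,Vv=cv2.split(hsv)
n0=np.array([-.4505,-.1098,.886]);n0/=np.linalg.norm(n0);c0=np.array([.537,-.035,.111])
ex=np.array([.972,.236,0]);ex-=n0*(ex@n0);ex/=np.linalg.norm(ex);ey=np.cross(n0,ex)
def fit(mask,name):
    W=cloud(m,d,cv2.erode(mask.astype(np.uint8),np.ones((3,3)))>0)
    for _ in range(4):
        U,s,Vt=np.linalg.svd(W-W.mean(0),full_matrices=False);n=Vt[2]*np.sign(Vt[2][2]);r=(W-W.mean(0))@n;W=W[abs(r)<2.5*r.std()+1e-4]
    print(name,len(W),r.std(),n,"slope",np.degrees(np.arccos(n[2])),"vs",np.degrees(np.arccos(n@n0)),"z above stone",1000*(W.mean(0)-c0)@n0)
    q=(cloud(m,d,mask)-c0);h=abs(q@n0-(W.mean(0)-c0)@n0)<.003;q=q[h];print(" along",1000*np.percentile(q@ex,[.5,99.5])," across",1000*np.percentile(q@ey,[.5,99.5]))
t=(S<60)&(Vv>110);t[:182]=0;t[232:]=0;t[:,:228]=0;t[:,328:]=0;fit(t,"plate")
t=(S<60)&(Vv>150);t[:159]=0;t[182:]=0;t[:,:236]=0;t[:,325:]=0;fit(t,"stone")
E
```

```text
plate 3146 0.009187765643491488 [0.71782435 0.16876946 0.67545915] slope 47.51018392517632 vs 75.1348022572071 z above stone 37.55007844741879Traceback (most recent call last):
  File "<stdin>", line 12, in <module>
  File "<stdin>", line 11, in fit
    return _quantile_unchecked(
        a, q, axis, out, overwrite_input, method, keepdims, weights)
    return _ureduce(a,
                    func=_quantile_ureduce_func,
    ...<5 lines>...
                    overwrite_input=overwrite_input,
                    method=method)
    r = func(a, **kwargs)
    result = _quantile(arr,
                       quantiles=q,
    ...<2 lines>...
                       out=out,
                       weights=wgt)
    slices_having_nans = np.isnan(arr[-1, ...])
                                  ~~~^^^^^^^^^
IndexError: index -1 is out of bounds for axis 0 with size 0
```

```bash
python3 - <<'E'
from h import *
z=np.load("pics/w5.npz");p,d=z["p"],z["d"];m={"intrinsics":z["K"],"view":z["V"]}
hsv=cv2.cvtColor(p,cv2.COLOR_RGB2HSV);H,S,Vv=cv2.split(hsv)
n0=np.array([-.4505,-.1098,.886]);n0/=np.linalg.norm(n0);c0=np.array([.537,-.035,.111])
ex=np.array([.972,.236,0]);ex-=n0*(ex@n0);ex/=np.linalg.norm(ex);ey=np.cross(n0,ex)
t=(S<70)&(Vv>100);t[:140]=0;t[240:]=0;t[:,:225]=0;t[:,330:]=0
P=cloud(m,d,t)-c0;h=P@n0*1000
print(np.histogram(h,np.arange(-20,80,5)))
for lo,hi,nm in((44,56,"plate"),(-4,5,"stone")):
    W=P[(h>lo)&(h<hi)]
    for _ in range(3):
        U,s,Vt=np.linalg.svd(W-W.mean(0),full_matrices=False);n=Vt[2]*np.sign(Vt[2][2]);r=(W-W.mean(0))@n;W=W[abs(r)<3*r.std()+1e-4]
    print(nm,len(W),r.std(),n,np.degrees(np.arccos(n@n0)),"h",1000*W.mean(0)@n0,"along",1000*np.percentile(W@ex,[.5,99.5]),"across",1000*np.percentile(W@ey,[.5,99.5]))
E
```

```text
(array([  56,   18,   21,  759, 1004,    0,    0,    0,    0,    0,    0,
          0,   26, 2485,  582,   34,   84,   81,    2]), array([-20, -15, -10,  -5,   0,   5,  10,  15,  20,  25,  30,  35,  40,
        45,  50,  55,  60,  65,  70,  75]))
plate 2990 0.0006300140233831366 [-0.45123011 -0.10970873  0.8856384 ] 0.04697349598324543 h 49.42340787095919 along [-40.19538667  -4.05758481] across [-26.51768569  23.03972647]
stone 1712 0.0007164829870418404 [-0.44600629 -0.1025293   0.88913786] 0.5216847940711417 h 0.14629201686712534 along [-50.73937424   8.06877947] across [-28.73927674  30.37183576]
```

>>> play_rows([
  [[0, 0, 0, 0.0028, 0.0032, -0.0067, 0.01], [0, 0, 0, 0.0034, 0.0008, -0.0067, 0.01], [0, 0, 0, 0.0034, 0.0008, -0.0067, 0.01], [0, 0, 0, 0.0034, 0.0008, -0.0067, 0.01], [0, 0, 0, 0.0034, 0.0008, -0.0067, 0.01], [0, 0, 0, 0, 0, 0, 0.01], [0, 0, 0, 0, 0, 0, 0.01]],
])

```text
clock: 14.15
tool_pos: [0.4394, -0.058, 0.3029]
ee_rot: [-0.113, 0.965, 0.029, 0.237]
force: [0.1, -0.4, -2.7]
gripper_width: 0.0174
```

```bash
python3 chk.py
```

```text
14.15 tool [ 0.43938021 -0.05804957  0.30292106] tilt err deg 0.023041932971356403 rot to fix [ 0.0001 -0.0004  0.    ]
plate in stone mm [0.0387228  0.71078465 3.55038167] long 0.31277935102870746
f [ 0.08248376 -0.44814685 -2.67581943] along n -2.3587257253249 x -1.2633114149326958 y -0.45618638473097517
```

>>> play_rows([
  [[0, 0, 0, 0.00054, 0.00013, -0.00106, 0.01], [0, 0, 0, 0.00054, 0.00013, -0.00106, 0.01], [0, 0, 0, 0.00054, 0.00013, -0.00106, 0.01], [0, 0, 0, 0.00054, 0.00013, -0.00106, 0.01], [0, 0, 0, 0.00054, 0.00013, -0.00106, 0.01], [0, 0, 0, 0.00054, 0.00013, -0.00106, 0.01], [0, 0, 0, 0, 0, 0, 0.01], [0, 0, 0, 0, 0, 0, 0.01]],
])

```text
clock: 15.15
tool_pos: [0.4425, -0.0573, 0.2968]
ee_rot: [-0.113, 0.965, 0.029, 0.237]
force: [-5.8, -0.9, 4.4]
gripper_width: 0.0175
```

```bash
python3 chk.py
```

```text
15.15 tool [ 0.44246421 -0.05728557  0.29682721] tilt err deg 0.02411449154111413 rot to fix [ 0.0004 -0.0001  0.0002]
plate in stone mm [ 0.08264026  0.64982294 -3.32198104] long 0.28490804946060266
f [-5.83893547 -0.93936545  4.37009278] along n 6.605477397520104 x -3.1973472720126064 y 0.46682391763576725
```

>>> play_rows([
  [[0, 0, 0, 0.0006, 0.00015, -0.0012, 0.01], [0, 0, 0, 0.0006, 0.00015, -0.0012, 0.01], [0, 0, 0, 0, 0, 0, 0.01], [0, 0, 0, 0, 0, 0, 0.01], [0, 0, 0, 0, 0, 0, 0.01], [0, 0, 0, 0, 0, 0, 0.01]],
])

```text
clock: 15.9
tool_pos: [0.4436, -0.057, 0.2946]
ee_rot: [-0.113, 0.964, 0.029, 0.237]
force: [-8.5, -1.6, 6.7]
gripper_width: 0.0176
```

```bash
python3 chk.py; python3 - <<'E'
from h import *
p,d,m=grab("wrist","wrist6")
hsv=cv2.cvtColor(p,cv2.COLOR_RGB2HSV);H,S,Vv=cv2.split(hsv)
n0=np.array([-.4505,-.1098,.886]);n0/=np.linalg.norm(n0);c0=np.array([.537,-.035,.111])
ex=np.array([.972,.236,0]);ex-=n0*(ex@n0);ex/=np.linalg.norm(ex);ey=np.cross(n0,ex)
t=(S<70)&(Vv>100);t[:140]=0;t[240:]=0;t[:,:225]=0;t[:,330:]=0
P=cloud(m,d,t)-c0;h=P@n0*1000;print(np.histogram(h,np.arange(-16,20,2)))
for lo,hi in((-1,6),(-9,-3.5)):
    W=P[(h>lo)&(h<hi)]
    for _ in range(3):
        U,s,Vt=np.linalg.svd(W-W.mean(0),full_matrices=False);n=Vt[2]*np.sign(Vt[2][2]);r=(W-W.mean(0))@n;W=W[abs(r)<3*r.std()+1e-4]
    print(len(W),n,np.degrees(np.arccos(n@n0)),"h",1000*W.mean(0)@n0,"along",1000*np.percentile(W@ex,[.5,99.5]),"across",1000*np.percentile(W@ey,[.5,99.5]))
p,d,m=grab("side"); cv2.imwrite("pics/side6c.png",cv2.resize(p[110:260,150:350,::-1],None,fx=4,fy=4))
E
```

```text
15.9 tool [ 0.44355418 -0.05698768  0.29464484] tilt err deg 0.030116888396783927 rot to fix [0.0004 0.0001 0.0002]
plate in stone mm [ 0.10902659  0.65376754 -5.77929352] long 0.27467553748646123
f [-8.45619022 -1.63582508  6.74427681] along n 9.964545131380374 x -4.495464069917254 y 0.4086434763697609
(array([  49,    2,    3,   67, 1157, 1083,   51,   33, 1459, 1528,   12,
         15,   11,   14,   26,   34,   35]), array([-16, -14, -12, -10,  -8,  -6,  -4,  -2,   0,   2,   4,   6,   8,
        10,  12,  14,  16,  18]))
2987 [-0.45237374 -0.10843621  0.88521161] 0.1402563230303827 h 2.018326859107246 along [-40.32033028  -4.08999822] across [-23.71848075  25.84708485]
2274 [-0.45135    -0.10744219  0.88585515] 0.14384239639618437 h -6.07052735348635 along [-51.2210379   -0.25117099] across [-29.31512501  30.24230898]
```

View pics/side6c.png

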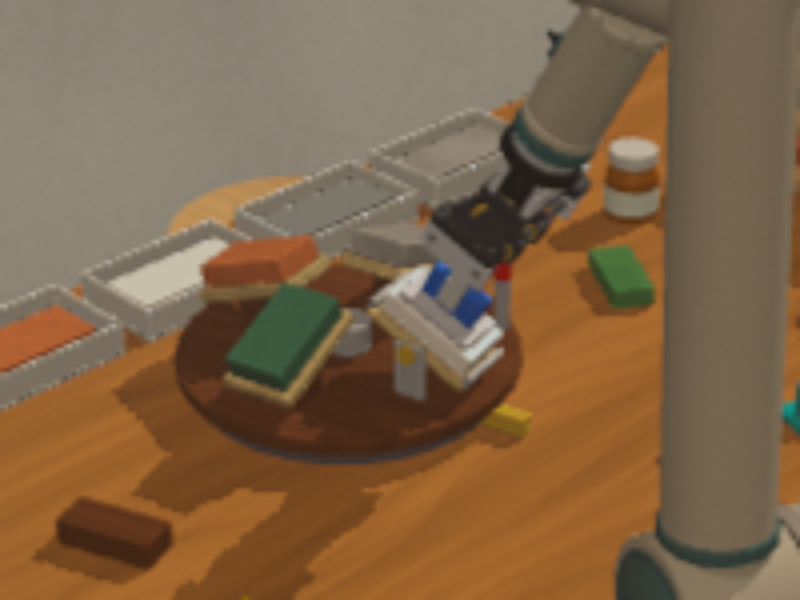

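View pics/wrist6.png

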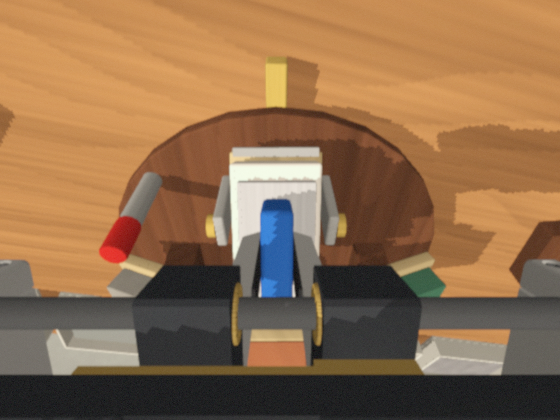

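```bash
python3 -c "
from rig import bot
print(bot.hand_in())"
```

```text
the job is handed in; nothing more can be done
None
```

I turned the stand one click, pressed the blue-handled plate onto the white stone to about halfway, and handed the job in at about 16 s. The arm is still gripping the plate and holding it there. The hand-in gives no verdict, so what follows is what my own checks showed.

- **Stand:** after the turn, the post sits at about 238° around the axis, against 238.5° expected. In the top view the white stone faces the robot over the brass pointer.
- **Tilt:** the stone slopes about 27.6°. In the last wrist depth picture, the plate and stone planes agree to within about 0.15°. The plate's top is 8.1 mm above the stone face, and the plate is 8 mm thick.
- **Centring:** the plate is about 0.5 mm off centre along the stone and about 1 mm across. The tool is about 0.3° off the stone's lengthways line.
- **Press:** the stone has sunk about 6 mm, and the contact force along its normal is about 12 N, so it is not bottomed out.
- **Grip:** I set it to 50 N on the 18 mm handle (fingers read 17.6 mm).
- **Bystanders:** I touched none of them on purpose, and they looked unmoved wherever a later picture showed them. I did not measure their positions at the end.

Two checks disagreed or failed. The white stone's first slope reading, taken from the top camera, was 25.6°, so I used the closer wrist camera's 27.6° instead. One plane-fitting script crashed because its mask was too wide; I fixed the mask and reran it.

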